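# Set the plate viewer's filter lever to the third click

### The job

Choose the third filter on the plate viewer: with the fingertips, gently push the flat side of the blue lever along its slot from its rest end and feel it click from notch to notch, stopping when it has dropped into the third notch, without ever running past it. Leave it sitting there and take the hand away. Only push: do not grip the lever or touch its ramp side, and leave the vial, bottle, tip box and well plate where they are.

Things in the scene. Friction and masses are not known exactly. Their poses are not given: they have to be found in the camera images.
- viewer: Plate viewer: white box with a blue band, fixed to the bench, 280 (own x) x 360 (own y) mm, flat top 110 mm above the bench. Origin: centre of its underside. Own x points from its front (display, robot's side) to its back (amber window flush in the top); own y runs along the lever's slot, the way the clicks are counted; z up. Turned up to 0.4 rad.
- filter_lever (a joint): Lever travel along the slot, m: 0 at the rest stop, growing along the viewer's own y to 0.122. Starts within 3 mm of rest, slides freely to the first bump. Climbing a bump takes 5 to 8 N at first, easing to 0 at the crest 9 mm on; then the lever jumps 9 mm ahead, off the finger, into the next notch and stays. First notch at 0.024 to 0.040 (varies by run); five notches, 18 mm apart.
- lever_top (a point): Top of the lever, on its centre line, 38 mm above the viewer's top. The lever is a blue upright plate 92 mm wide (viewer's own x), 12 mm thick, from 4 to 38 mm above the viewer's top. On its far side (own +y) a ramp slopes from its top down to 40 mm ahead of the centre line: not to be touched, as the lever is pushed, never gripped. A white mark on its top shows the centre line.
- lever_push (a point): Centre of the lever's upright flat pushing face, which looks to the viewer's own -y (the rest end); 6 mm behind the lever's centre line and 22 mm above the viewer's top. Behind the face the viewer's top is flat and free for at least 100 mm.
- index_strip: Black strip with five white ticks, flat on the viewer's top behind the lever's end, parallel to the slot (axes as the viewer's); a tick at each notch. Origin: on the slot line, at the viewer's top, level with the first notch. With the lever in notch n its centre line is 18 x (n-1) mm along own y from here (third: 36 mm). Fixed, but up to 16 mm different along the slot from run to run.
- vial: Bystander: small capped jar with a red cap, 28 mm wide, 50 mm tall, standing on the viewer's top beyond the slot's far end. Origin: centre of its underside.
- buffer_bottle: Bystander: jar with a blue cap, 68 mm wide, 130 mm tall, on the bench beside the viewer. Origin: centre of its underside.
- tip_box: Bystander: red box of pipette tips, 120 x 85 x 66 mm, on the bench beside the viewer. Origin: centre of its underside.
- plate: Bystander: clear well plate, 85 x 127 x 14 mm, lying on the amber window on the viewer's top. Origin: centre of its underside.

How it is judged:
By the outcome, as a careful person would: the job done as asked, in the order asked, and still so for the second after the job is handed in, with the robot touching nothing.
It also fails if it takes over 61 s, if anything falls off the work surface, if the arm or the gripper's body presses on something with over 40 N, if the wrist force passes 120 N, or if a joint passes its speed limit or range.

### The arm

A 6-joint arm with a two-finger parallel gripper is mounted at the origin on the work surface. World frame = base frame: x ahead of the robot, y to its left, z up, the work surface at z = 0. Lengths are in m, angles in rad, forces in N, time in s.
With the tool pointing down it reaches from about 0.3 to 0.75 m from the base axis. Payload 8.5 kg.
Tool frame: the origin (TCP) lies at the very end of the fingers, on their centre line; the grasp point (between the pads) lies behind it (ctrl.grip_depth is the x of the grasp point in the tool frame, in m); x points along the fingers, y is the direction in which the jaws open and shut, and the axes are right-handed (so a half turn about x gives the same grasp; the last joint's range is limited). The gripper opens to 88 mm and grips with 3 to 60 N. Pads are 18 mm wide; open, the fingers measure 123 mm over their backs; the gripper's body (75 mm by 187 mm) begins 45 mm behind the grasp point.
Start: joints at [-1.433, 0.381, 1.297, -0, 1.464, -0.215], TCP at [0.19, -0.516, 0.239] pointing down, gripper open.
Joint ranges: [-3.11, 3.11], [-0.89, 2.33], [0.22, 2.48], [-1.42, 4.56], [0.17, 2.85], [-2.88, 2.88]. Speed limits (rad/s): [2.39, 2.39, 3.14, 3.14, 3.14, 3.14].

### API

Orientations are given as a unit quaternion [x, y, z, w].
In Python, from station import status, optics, ctrl gives the robot as it stands.
- The arm moves only by the tool move_arm, never from a script. Its arguments are lists of equal length, an entry for each row: "dp": the shift along the world's x, y, z in mm, a list of three; "turn": the turn, a rotation vector about the world's x, y, z in rad, a list of three; "fingers": the opening, from 0 (shut) to 1 (fully open). A call has 1 to 12 rows; each row shifts and turns the pose as measured when the row begins; what a row does not reach is not made up. A row lasts 1/8 s, in which the tool goes at most 62.5 mm and 10.7 degrees, less where a joint would pass 70% of its speed; a pose out of reach is approached as far as the arm can. A call with a gripper value outside its range is refused whole. The fingers move at their own pace and stop on an object; "newtons" is the grip in N (left out, the last holds). Time passes only in rows, so rows that do not move let the fingers close. It gives the time, the measured TCP pose, the force and the opening at its end, in the units of the state.
- status.get_obs(): the state, without advancing time (a new reading comes with each control period).
- optics.get_image(name): name is "scene" or "top"; returns a dict with "frame" (384x512x3 uint8, red, green, blue), "mtx" (3x3 intrinsics, pixels), "k1" (the pictures are not rectified: a ray, as slopes to the right and down, at radius r is drawn at 1 + k1 r^2 times it, then the intrinsics apply), "eye" and "orientation" of the camera in the world. Camera axes: x right, y down, z forward; pixel columns grow to the right and rows downward; lengths in m; the calibration is good to about 2 mm. A picture is of the moment at which its call begins. There is no depth.
- ctrl.close_job(): hands the job in, once; it reports no verdict.
The state is a dict: "time_s": time; "q": joint angles; "qd": joint speeds; "joint_torque": joint torques, N m; "position": TCP position; "tcp_rot": TCP orientation; "wrist_force": force on the tool from outside, world axes, zero at the start; "torque": the same for the moment, N m; "grip_width": opening from 0.0 (shut) to 1.0 (fully open).
Only numpy, scipy, OpenCV 4.12 (cv2) and the standard library are available. Lean on these libraries where they do the work, as an engineer would, in place of code of your own. Each camera call takes 0.05 s, during which the arm holds its last target.

## Working session

There is one attempt and no reset: what is moved stays moved. The work goes in short steps, Python scripts to look and compute and a tool call to move; the robot and the scene stay as the last step left them, time stands still between calls to the robot, and variables do not carry over. Pictures are saved under pics/ and viewed, and the job is handed in when it is done.

Besides the shell and the picture viewer there is one more tool, called after "Emit:" as name(argument=value, ...), one argument or row to a line, values as JSON. move_arm: Moves the arm, as the interface text tells. Its arguments: {"type":"object","properties":{"dp":{"type":"array","items":{"type":"array","items":{"type":"number"}}},"turn":{"type":"array","items":{"type":"array","items":{"type":"number"}}},"fingers":{"type":"array","items":{"type":"number"}},"newtons":{"type":"number"}},"required":["dp","turn","fingers"]}

```bash
ls; mkdir -p pics; python3 - <<'E'
from station import status, optics, ctrl
import cv2
o=status.get_obs()
print({k:(v if not hasattr(v,'round') else v) for k,v in o.items()}, ctrl.grip_depth)
for n in("scene","top"):
    d=optics.get_image(n); cv2.imwrite(f"pics/{n}0.png",d["frame"][:,:,::-1]); print(n,d["mtx"],d["k1"],d["eye"],d["orientation"])
E
```

```text
pics
{'time_s': 0.0, 'q': array([-1.43327077e+00,  3.81185294e-01,  1.29824522e+00,  2.22470709e-05,
        1.46356692e+00, -2.15285608e-01]), 'qd': array([ 0.00038231,  0.00113465,  0.00088629, -0.00117172,  0.00056194,
       -0.00053846]), 'joint_torque': array([-6.73208706e-04, -4.37925696e+01, -2.24555880e+01,  7.12935696e-02,
        3.51356424e-02, -1.19576716e-04]), 'position': array([ 0.19001827, -0.51584631,  0.23814875]), 'tcp_rot': array([ 0.69616018,  0.12458676, -0.69610594,  0.12359479]), 'wrist_force': array([ 0.93761876,  0.57768387, -0.27702714]), 'torque': array([ 0.01255423, -0.02147794, -0.00799656]), 'grip_width': 1.0053838224407845} -0.0187
scene [[358.37994872   0.         253.45809777]
 [  0.         358.37994872 185.7106471 ]
 [  0.           0.           1.        ]] -0.04518892530213324 [1.18220624 0.21117879 0.59285142] [ 0.56439231  0.69358506 -0.35563382 -0.27189274]
top [[478.69180741   0.         251.58672633]
 [  0.         478.69180741 201.66478091]
 [  0.           0.           1.        ]] -0.037445336796529866 [0.33518244 0.07372064 1.52705146] [-0.70416154  0.70544065 -0.06159198  0.05211948]
```

View pics/scene0.png

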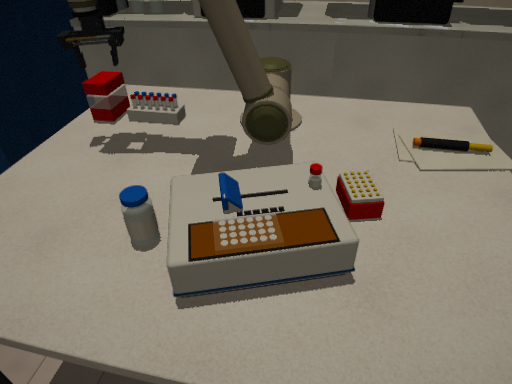

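View pics/top0.png

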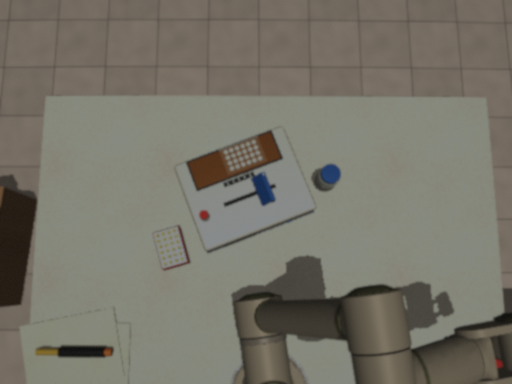

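```bash
python3 - <<'E'
import cv2
a=cv2.imread("pics/top0.png")[100:280,180:400]; cv2.imwrite("pics/topc.png",cv2.resize(a,None,fx=3.3,fy=3.3,interpolation=cv2.INTER_CUBIC))
E
```

```text
(no output)
```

View pics/topc.png

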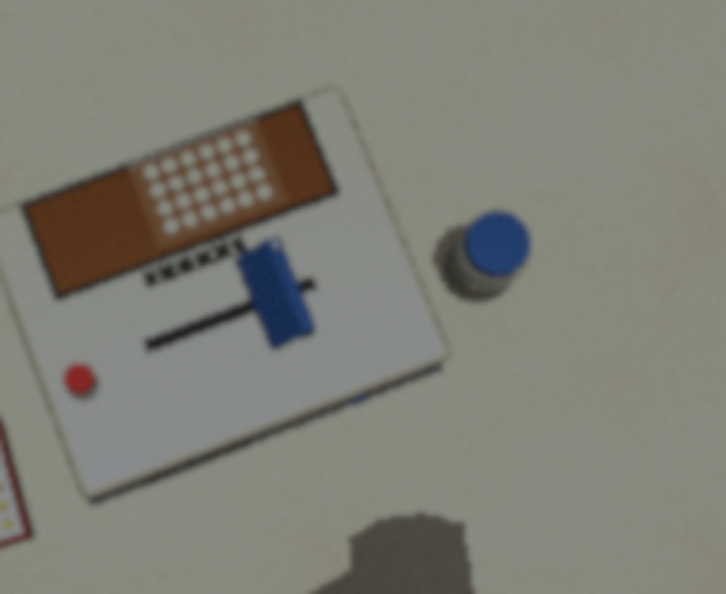

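```bash
cat > h.py <<'E'
import numpy as np, cv2
from scipy.spatial.transform import Rotation as R
from station import status, optics, ctrl
def ray(d,uv):
    uv=np.array(uv,float).reshape(-1,1,2)
    p=cv2.undistortPoints(uv,d["mtx"],np.array([d["k1"],0,0,0,0.]))[:,0]
    return R.from_quat(d["orientation"]).apply(np.c_[p,np.ones(len(p))])
def onz(d,uv,z):
    r=ray(d,uv); e=np.array(d["eye"]); z=np.broadcast_to(z,len(r))
    return e+r*((z-e[2])/r[:,2])[:,None]
def proj(d,P):
    P=np.array(P,float).reshape(-1,3); Rm=R.from_quat(d["orientation"]).inv()
    return cv2.projectPoints(P,Rm.as_rotvec(),Rm.apply(-np.array(d["eye"])),d["mtx"],np.array([d["k1"],0,0,0,0.]))[0][:,0]
E
python3 - <<'E'
from h import *
d=optics.get_image("top")
c=np.array([(447,355),(90,497),(338,90),(0,210)])/3.3+[180,100]-0.35
P=onz(d,c,.11);print(P.round(4))
fr,fl,br,bl=P
print([np.linalg.norm(a-b).round(4) for a,b in((fr,fl),(br,bl),(fr,br),(fl,bl))])
y=(fl-fr)+(bl-br);x=(br-fr)+(bl-fl)
print(np.arctan2(y[1],y[0])-np.pi/2,np.arctan2(x[1],x[0]),P.mean(0))
print(status.get_obs()["time_s"])
s=optics.get_image("scene")
for n,dd,(a,b,w,h),f in(("top",d,(215,160,70,55),10),("scene",s,(200,160,130,100),6)):
    cv2.imwrite(f"pics/{n}z.png",cv2.resize(dd["frame"][b:b+h,a:a+w,::-1],None,fx=f,fy=f,interpolation=cv2.INTER_CUBIC))
E
```

```text
[[ 0.5483 -0.1362  0.11  ]
 [ 0.4202  0.1865  0.11  ]
 [ 0.7987 -0.0403  0.11  ]
 [ 0.6835  0.2724  0.11  ]]
[np.float64(0.3472), np.float64(0.3333), np.float64(0.2682), np.float64(0.277)]
0.36554958073388355 0.340172730432512 [0.61266962 0.07058138 0.11      ]
0.15
```

View pics/topz.png

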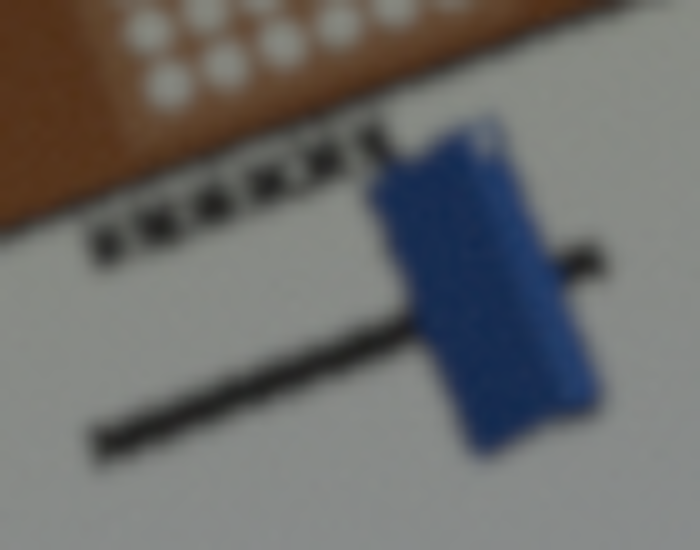

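View pics/scenez.png

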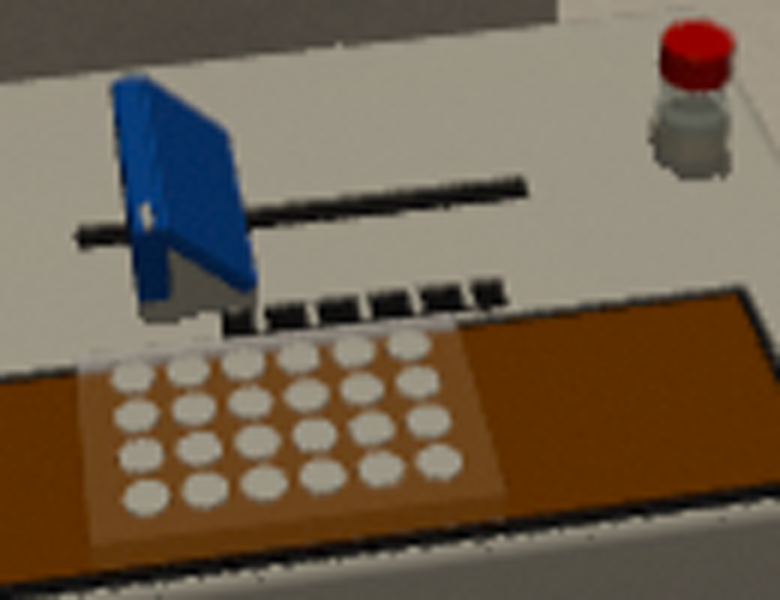

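```bash
python3 - <<'E'
from h import *
d=optics.get_image("top");s=optics.get_image("scene")
T=lambda a:np.array(a)/10.+[215,160]-.45
S=lambda a:np.array(a)/6.+[200,160]-.4
tt=onz(d,T([(348,153),(293,177),(240,199),(185,220),(130,240)]),.11)
ts=onz(s,S([(261,319),(312,315),(364,308),(415,302),(467,296)]),.11)
print("ticks",tt.round(4),ts.round(4),sep="\n")
st=onz(d,T([(600,258),(95,445)]),.11); ss=onz(s,S([(78,238),(525,187)]),.11)
print("slot",st.round(4),ss.round(4))
for a in(tt[-1]-tt[0],ts[-1]-ts[0],st[1]-st[0],ss[1]-ss[0]): print(np.arctan2(-a[0],a[1]),np.linalg.norm(a))
print("mark",onz(s,S([(148,215)]),.148).round(4),onz(d,T([(490,140)]),.148).round(4))
print("lever top ends",onz(s,S([(130,80),(155,232)]),.148).round(4),onz(d,T([(485,118),(500,118),(605,400),(575,408)]),.148).round(4))
E
```

```text
ticks
[[0.6475 0.0609 0.11  ]
 [0.6401 0.0775 0.11  ]
 [0.6333 0.0935 0.11  ]
 [0.6269 0.1101 0.11  ]
 [0.6207 0.1267 0.11  ]]
[[0.6488 0.06   0.11  ]
 [0.6436 0.0766 0.11  ]
 [0.6367 0.0933 0.11  ]
 [0.6303 0.1099 0.11  ]
 [0.6238 0.1269 0.11  ]]
slot [[ 0.6151 -0.0151  0.11  ]
 [ 0.5581  0.1368  0.11  ]] [[ 0.6184 -0.015   0.11  ]
 [ 0.5593  0.1378  0.11  ]]
0.38708304230223545 0.07107222072221364
0.3576459283627691 0.07142321044923958
0.35893861547468825 0.16230405161211067
0.36908804336173834 0.16383665140015377
mark [[0.6467 0.0222 0.148 ]] [[0.6431 0.0193 0.148 ]]
lever top ends [[ 0.5716 -0.0064  0.148 ]
 [ 0.655   0.027   0.148 ]] [[ 0.6497  0.0208  0.148 ]
 [ 0.6497  0.0163  0.148 ]
 [ 0.5653 -0.0138  0.148 ]
 [ 0.563  -0.005   0.148 ]]
```

```bash
python3 - <<'E'
from h import *
o=status.get_obs(); M=R.from_quat(o["tcp_rot"]); print(M.as_matrix().round(3))
th=.363; ux=np.array([np.cos(th),np.sin(th),0])
for s in(1,-1):
    y=s*ux;x=np.array([0,0,-1.]);G=R.from_matrix(np.c_[x,y,np.cross(x,y)])
    print(s,(G*M.inv()).as_rotvec())
d=optics.get_image("top"); print(onz(d,[[329,175]],.13))
E
```

```text
[[-0.     0.346 -0.938]
 [ 0.    -0.938 -0.346]
 [-1.    -0.    -0.   ]]
1 [-2.90521124e-04 -3.83123226e-04  1.58100414e+00]
-1 [-3.82056111e-04  2.89711933e-04 -1.56058846e+00]
[[ 0.64275487 -0.17740112  0.13      ]]
```

Emit:
move_arm(
  dp=[
    [36,40,3],
    [36,40,3],
    [36,40,3],
    [36,40,3],
    [36,40,0],
    [36,40,0],
    [36,40,0],
    [36,40,0],
    [36,40,0],
    [36,40,0],
    [36,40,0],
    [30,36,0],
  ],
  turn=[
    [0,0,0.132],
    [0,0,0.132],
    [0,0,0.132],
    [0,0,0.132],
    [0,0,0.132],
    [0,0,0.132],
    [0,0,0.132],
    [0,0,0.132],
    [0,0,0.132],
    [0,0,0.132],
    [0,0,0.132],
    [0,0,0.132],
  ],
  fingers=[0,0,0,0,0,0,0,0,0,0,0,0],
)

```text
time_s: 1.85
position: [0.6256, -0.0253, 0.2508]
tcp_rot: [0.387, 0.591, -0.387, 0.592]
wrist_force: [0.9, -0.6, 0.7]
grip_width: 0.01
```

```bash
cat > st.py <<'E'
from h import *
th=.363; ux=np.array([np.cos(th),np.sin(th),0]); uy=np.array([-np.sin(th),np.cos(th),0])
def rep():
    o=status.get_obs(); p=o["position"]; M=R.from_quat(o["tcp_rot"])
    x=np.array([0,0,-1.]);G=R.from_matrix(np.c_[x,ux,np.cross(x,ux)])
    f=o["wrist_force"]
    print("t%.2f u%.4f v%.4f z%.4f  Fu%.2f Fv%.2f Fz%.2f"%(o["time_s"],p@ux,p@uy,p[2],f@ux,f@uy,f[2]),"res",(G*M.inv()).as_rotvec().round(3))
def snap(n):
    d=optics.get_image("top"); s=optics.get_image("scene")
    a=cv2.resize(d["frame"][150:225,205:295,::-1],None,fx=6,fy=6,interpolation=cv2.INTER_CUBIC)
    b=cv2.resize(s["frame"][140:230,200:320,::-1],None,fx=5,fy=5,interpolation=cv2.INTER_CUBIC)
    cv2.imwrite(f"pics/{n}t.png",a);cv2.imwrite(f"pics/{n}s.png",b)
if __name__=="__main__":
    import sys
    rep()
    if len(sys.argv)>1: snap(sys.argv[1])
E
python3 st.py a
```

```text
t1.85 u0.5759 v-0.2458 z0.2508  Fu0.68 Fv-0.87 Fz0.67 res [ 0.001  0.002 -0.049]
```

View pics/as.png

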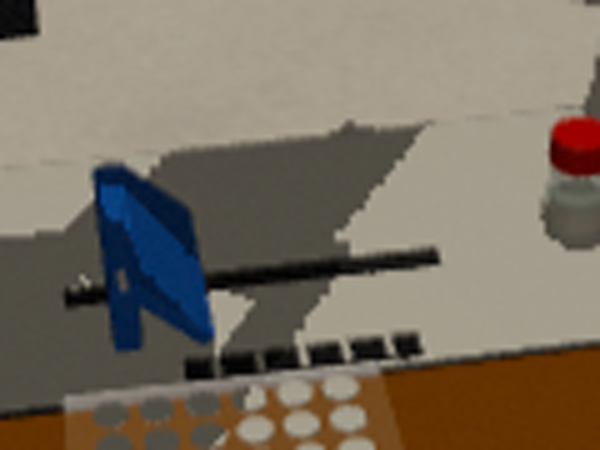

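Emit:
move_arm(
  dp=[
    [0,-11,0],
    [0,0,-30],
    [0,0,-30],
    [0,0,-30],
    [0,0,-20],
    [0,0,0],
    [0,0,0],
  ],
  turn=[
    [0,0,-0.049],
    [0,0,0],
    [0,0,0],
    [0,0,0],
    [0,0,0],
    [0,0,0],
    [0,0,0],
  ],
  fingers=[0,0,0,0,0,0,0],
)

```text
time_s: 2.82
position: [0.6234, -0.045, 0.1395]
tcp_rot: [0.409, 0.575, -0.409, 0.578]
wrist_force: [0.1, 1.1, 0.1]
grip_width: 0.001
```

```bash
python3 st.py b
```

```text
t2.83 u0.5668 v-0.2634 z0.1395  Fu0.48 Fv0.96 Fz0.14 res [0.002 0.004 0.026]
```

View pics/bs.png

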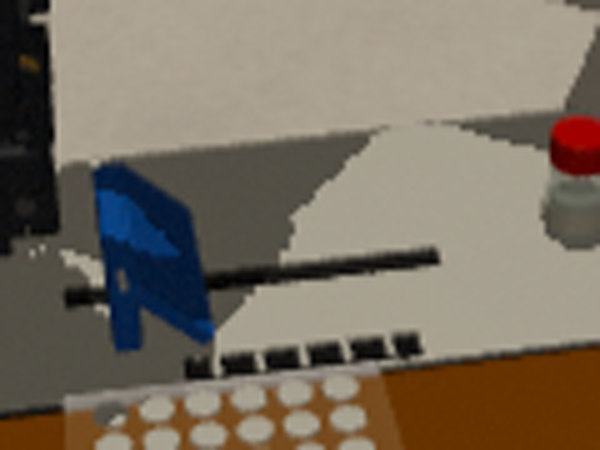

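Emit:
move_arm(
  dp=[
    [4,2,-15],
    [-4,10,0],
    [-4,9,0],
    [-2,6,0],
    [0,0,0],
  ],
  turn=[
    [0,0,0.026],
    [0,0,0],
    [0,0,0],
    [0,0,0],
    [0,0,0],
  ],
  fingers=[0,0,0,0,0],
)

```text
time_s: 3.55
position: [0.6172, -0.0149, 0.1247]
tcp_rot: [0.401, 0.581, -0.4, 0.585]
wrist_force: [-0.2, 0.5, -0.5]
grip_width: 0.007
```

```bash
python3 st.py c
```

```text
t3.55 u0.5717 v-0.2331 z0.1247  Fu0.04 Fv0.54 Fz-0.47 res [ 0.002  0.006 -0.004]
```

View pics/cs.png

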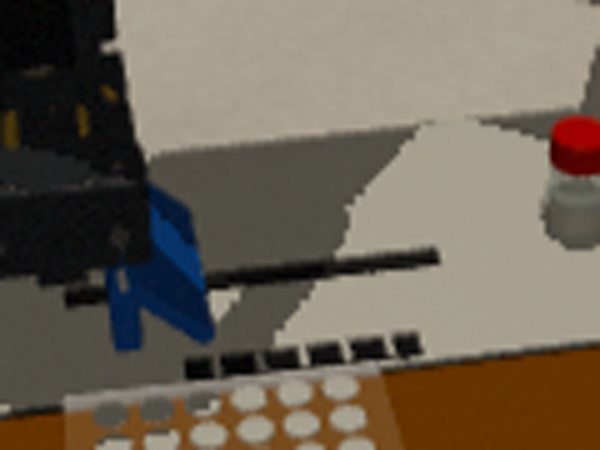

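View pics/ct.png

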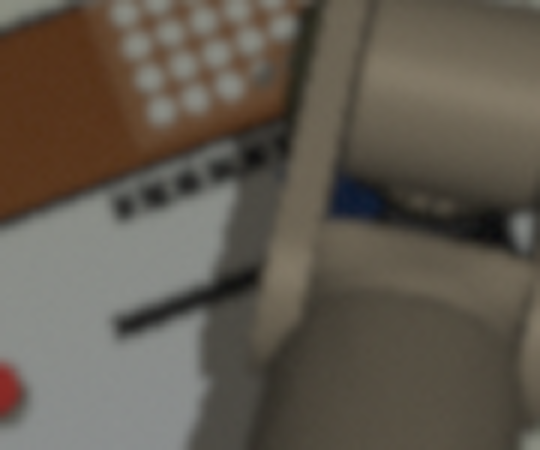

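Emit:
move_arm(
  dp=[
    [-0.7,1.9,0],
    [-0.7,1.9,0],
    [-0.7,1.9,0],
    [-0.7,1.9,0],
    [-0.7,1.9,0],
    [-0.7,1.9,0],
    [-0.7,1.9,0],
    [-0.7,1.9,0],
    [0,0,0],
  ],
  turn=[
    [0,0,0],
    [0,0,0],
    [0,0,0],
    [0,0,0],
    [0,0,0],
    [0,0,0],
    [0,0,0],
    [0,0,0],
    [0,0,0],
  ],
  fingers=[0,0,0,0,0,0,0,0,0],
)

```text
time_s: 4.78
position: [0.6116, 0.0, 0.1246]
tcp_rot: [0.401, 0.58, -0.4, 0.585]
wrist_force: [0.3, -0.1, -0.4]
grip_width: 0.003
```

```bash
python3 st.py d
```

```text
t4.78 u0.5717 v-0.2171 z0.1246  Fu0.26 Fv-0.22 Fz-0.35 res [ 0.003  0.006 -0.002]
```

View pics/ds.png

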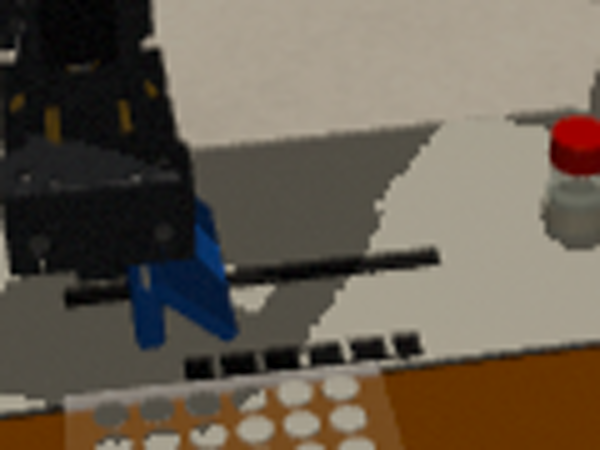

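```bash
cat >> st.py <<'E'
def mark(x,y):
    s=optics.get_image("scene"); p=onz(s,[[x/5+200-.4,y/5+140-.4]],.148)[0]; print("mark u%.4f v%.4f"%(p@ux,p@uy))
def tick(x,y):
    s=optics.get_image("scene"); p=onz(s,[[x/5+200-.4,y/5+140-.4]],.11)[0]; print("tick u%.4f v%.4f"%(p@ux,p@uy))
E
python3 -c "
from st import *
mark(122,280);mark(144,277)
for a in [(217,366),(260,360),(304,356),(347,350),(391,345)]: tick(*a)"
```

```text
mark u0.6129 v-0.2095
mark u0.6125 v-0.2006
tick u0.6279 v-0.1745
tick u0.6273 v-0.1567
tick u0.6279 v-0.1385
tick u0.6273 v-0.1204
tick u0.6273 v-0.1019
```

Emit:
move_arm(
  dp=[
    [-0.7,1.9,0],
    [-0.7,1.9,0],
    [-0.7,1.9,0],
    [-0.7,1.9,0],
  ],
  turn=[
    [0,0,0],
    [0,0,0],
    [0,0,0],
    [0,0,0],
  ],
  fingers=[0,0,0,0],
)

```text
time_s: 5.72
position: [0.6088, 0.0071, 0.1247]
tcp_rot: [0.401, 0.58, -0.401, 0.585]
wrist_force: [1.8, -7.2, -1.8]
grip_width: 0.001
```

Emit:
move_arm(
  dp=[
    [-0.7,1.9,0],
  ],
  turn=[
    [0,0,0],
  ],
  fingers=[0],
)

```text
time_s: 5.85
position: [0.6085, 0.0078, 0.1247]
tcp_rot: [0.401, 0.579, -0.401, 0.586]
wrist_force: [1.3, -7.4, -1.0]
grip_width: 0.004
```

Emit:
move_arm(
  dp=[
    [-0.7,1.9,0],
  ],
  turn=[
    [0,0,0],
  ],
  fingers=[0],
)

```text
time_s: 5.98
position: [0.6082, 0.0086, 0.1248]
tcp_rot: [0.4, 0.578, -0.402, 0.587]
wrist_force: [1.9, -6.9, -1.9]
grip_width: 0.004
```

Emit:
move_arm(
  dp=[
    [-0.7,1.9,0],
  ],
  turn=[
    [0,0,0],
  ],
  fingers=[0],
)

```text
time_s: 6.1
position: [0.6079, 0.0095, 0.1248]
tcp_rot: [0.4, 0.577, -0.402, 0.587]
wrist_force: [1.5, -5.0, -1.1]
grip_width: 0.003
```

```bash
python3 st.py e
```

```text
t6.10 u0.5716 v-0.2069 z0.1248  Fu-0.36 Fv-5.25 Fz-1.08 res [ 0.011  0.01  -0.001]
```

View pics/es.png

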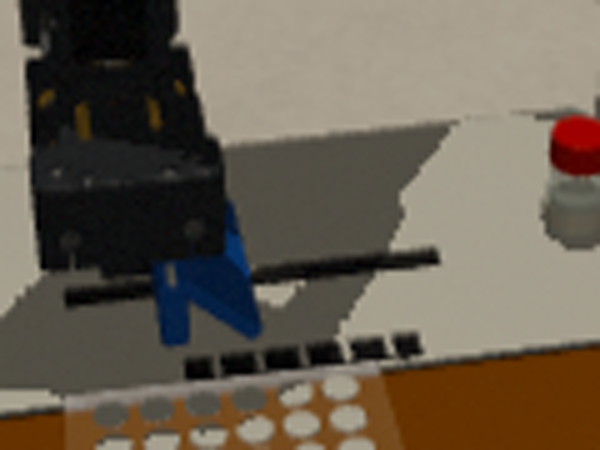

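Emit:
move_arm(
  dp=[
    [-0.7,1.9,0],
    [-0.7,1.9,0],
    [-0.7,1.9,0],
  ],
  turn=[
    [0.004,0.003,0],
    [0.004,0.003,0],
    [0.004,0.003,0],
  ],
  fingers=[0,0,0],
)

```text
time_s: 6.58
position: [0.6057, 0.0149, 0.1246]
tcp_rot: [0.401, 0.582, -0.401, 0.582]
wrist_force: [-0.1, -1.7, -0.8]
grip_width: 0.007
```

```bash
python3 st.py
```

```text
t6.58 u0.5715 v-0.2011 z0.1246  Fu-0.65 Fv-1.55 Fz-0.76 res [-0.001  0.    -0.001]
```

Near the first crest. Small steps.

Emit:
move_arm(
  dp=[
    [-0.4,0.9,0],
    [-0.4,0.9,0],
  ],
  turn=[
    [0,0,0],
    [0,0,0],
  ],
  fingers=[0,0],
)

```text
time_s: 6.82
position: [0.6047, 0.0177, 0.1246]
tcp_rot: [0.402, 0.583, -0.401, 0.582]
wrist_force: [-0.1, -0.2, 0.2]
grip_width: 0.003
```

```bash
python3 st.py f
```

```text
t6.83 u0.5715 v-0.1981 z0.1246  Fu-0.20 Fv-0.19 Fz0.16 res [-0.002 -0.    -0.001]
```

View pics/fs.png

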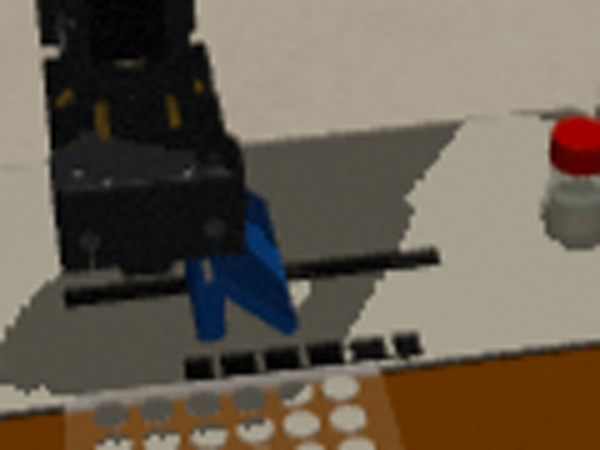

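```bash
python3 -c "
from st import *
mark(208,270)"
```

```text
mark u0.6125 v-0.1747
```

Emit:
move_arm(
  dp=[
    [-0.7,1.9,0],
    [-0.7,1.9,0],
    [-0.7,1.9,0],
    [-0.7,1.9,0],
    [-0.7,1.9,0],
    [-0.7,1.9,0],
  ],
  turn=[
    [0,0,0],
    [0,0,0],
    [0,0,0],
    [0.001,0.001,0],
    [0.003,0.003,0],
    [0.004,0.003,0],
  ],
  fingers=[0,0,0,0,0,0],
)

```text
time_s: 7.72
position: [0.6014, 0.0263, 0.1246]
tcp_rot: [0.401, 0.584, -0.401, 0.58]
wrist_force: [1.0, -5.9, -1.3]
grip_width: 0.005
```

```bash
python3 st.py
```

```text
t7.72 u0.5716 v-0.1890 z0.1246  Fu-1.17 Fv-5.82 Fz-1.32 res [-0.003 -0.005 -0.001]
```

Emit:
move_arm(
  dp=[
    [-0.7,1.9,0],
    [-0.7,1.9,0],
    [-0.7,1.9,0],
  ],
  turn=[
    [0.002,0.001,0],
    [0.002,0.001,0],
    [0.002,0.001,0],
  ],
  fingers=[0,0,0],
)

```text
time_s: 8.1
position: [0.5997, 0.0306, 0.1246]
tcp_rot: [0.402, 0.585, -0.401, 0.579]
wrist_force: [1.2, -2.7, -0.8]
grip_width: 0.007
```

```bash
python3 st.py
```

```text
t8.10 u0.5715 v-0.1844 z0.1246  Fu0.19 Fv-2.99 Fz-0.78 res [-0.007 -0.007  0.   ]
```

Emit:
move_arm(
  dp=[
    [-0.4,0.9,0],
    [-0.4,0.9,0],
    [-0.4,0.9,0],
  ],
  turn=[
    [-0.001,-0.001,0],
    [-0.001,-0.001,0],
    [-0.001,-0.001,0],
  ],
  fingers=[0,0,0],
)

```text
time_s: 8.48
position: [0.5982, 0.0346, 0.1246]
tcp_rot: [0.402, 0.584, -0.401, 0.58]
wrist_force: [1.0, 0.3, 0.6]
grip_width: 0.005
```

```bash
python3 st.py g
```

```text
t8.47 u0.5715 v-0.1801 z0.1246  Fu1.06 Fv-0.13 Fz0.59 res [-0.006 -0.004 -0.   ]
```

View pics/gs.png

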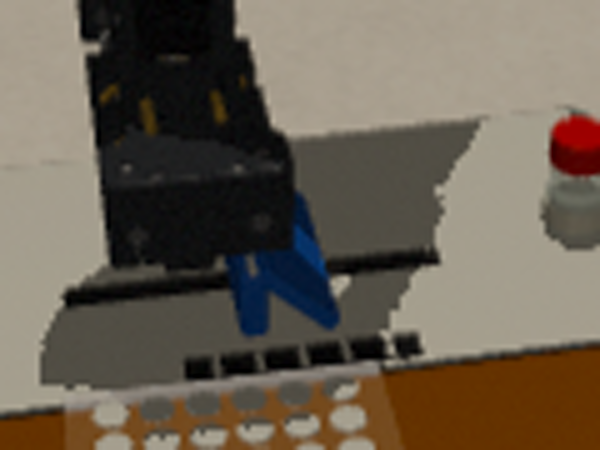

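Emit:
move_arm(
  dp=[
    [-0.7,1.9,0],
    [-0.7,1.9,0],
    [-0.7,1.9,0],
    [-0.7,1.9,0],
    [-0.7,1.9,0],
    [-0.7,1.9,0],
  ],
  turn=[
    [-0.003,-0.002,0],
    [-0.002,-0.002,0],
    [0,0,0],
    [0.001,0.001,0],
    [0.003,0.003,0],
    [0.003,0.002,0],
  ],
  fingers=[0,0,0,0,0,0],
)

```text
time_s: 9.32
position: [0.5946, 0.0439, 0.1246]
tcp_rot: [0.401, 0.584, -0.402, 0.58]
wrist_force: [0.9, -3.6, -0.5]
grip_width: 0.005
```

```bash
python3 -c "
from st import *
rep();mark(251,266)"
```

```text
t9.32 u0.5714 v-0.1701 z0.1246  Fu-0.41 Fv-3.69 Fz-0.52 res [-0.002 -0.004 -0.   ]
mark u0.6130 v-0.1572
```

Third bump being climbed; finer steps up to its crest (TCP v ≈ −0.1635).

Emit:
move_arm(
  dp=[
    [-0.7,1.9,0],
    [-0.7,1.9,0],
  ],
  turn=[
    [0.001,0.001,0],
    [0.001,0.001,0],
  ],
  fingers=[0,0],
)

```text
time_s: 9.62
position: [0.5929, 0.0482, 0.1245]
tcp_rot: [0.402, 0.585, -0.402, 0.579]
wrist_force: [0.8, -1.1, 0.0]
grip_width: 0.002
```

```bash
python3 st.py
```

```text
t9.62 u0.5714 v-0.1655 z0.1245  Fu0.33 Fv-1.31 Fz0.01 res [-0.005 -0.007  0.   ]
```

Emit:
move_arm(
  dp=[
    [-0.4,0.9,0],
    [-0.2,0.5,0],
  ],
  turn=[
    [0,0,0],
    [0,0,0],
  ],
  fingers=[0,0],
)

```text
time_s: 9.88
position: [0.592, 0.0507, 0.1246]
tcp_rot: [0.402, 0.585, -0.401, 0.579]
wrist_force: [0.2, 0.9, -0.3]
grip_width: 0.005
```

```bash
python3 st.py i
```

```text
t9.88 u0.5714 v-0.1628 z0.1246  Fu0.52 Fv0.77 Fz-0.30 res [-0.006 -0.007 -0.   ]
```

View pics/is.png

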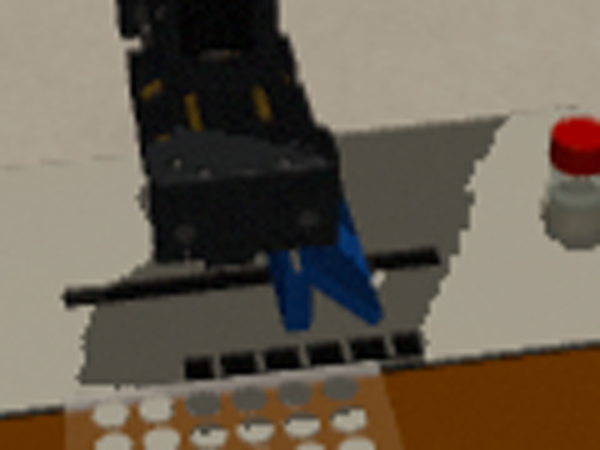

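Emit:
move_arm(
  dp=[
    [3.5,-9.4,0],
    [7,-19,0],
    [7,-19,0],
    [0,0,0],
    [0,0,30],
    [0,0,40],
    [0,0,40],
    [0,0,0],
  ],
  turn=[
    [0,0,0],
    [0,0,0],
    [0,0,0],
    [0,0,0],
    [0,0,0],
    [0,0,0],
    [0,0,0],
    [0,0,0],
  ],
  fingers=[0,0,0,0,0,0,0,0],
)

```text
time_s: 10.98
position: [0.6103, -0.0019, 0.237]
tcp_rot: [0.402, 0.586, -0.402, 0.578]
wrist_force: [0.1, 0.6, -0.9]
grip_width: 0.002
```

Emit:
move_arm(
  dp=[
    [-20,-30,10],
    [-30,-40,10],
    [-30,-40,0],
    [-30,-40,0],
    [-30,-40,0],
    [-30,-40,0],
    [0,0,0],
    [0,0,0],
  ],
  turn=[
    [0,0,0],
    [0,0,0],
    [0,0,0],
    [0,0,0],
    [0,0,0],
    [0,0,0],
    [0,0,0],
    [0,0,0],
  ],
  fingers=[0,0,0,0,0,0,0,0],
)

```text
time_s: 11.98
position: [0.4322, -0.2358, 0.249]
tcp_rot: [0.402, 0.59, -0.402, 0.573]
wrist_force: [-0.5, -0.2, -0.5]
grip_width: 0.007
```

```bash
python3 -c "
from st import *
rep();snap('j');mark(295,262)"
```

```text
t11.97 u0.3203 v-0.3739 z0.2490  Fu-0.49 Fv-0.01 Fz-0.52 res [-0.015 -0.02   0.002]
mark u0.6135 v-0.1393
```

View pics/js.png

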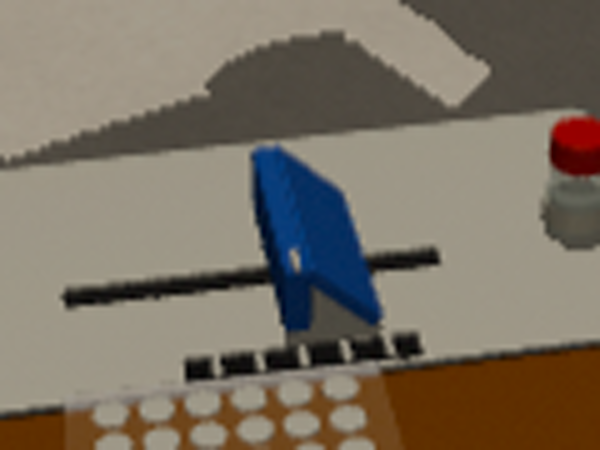

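View pics/jt.png

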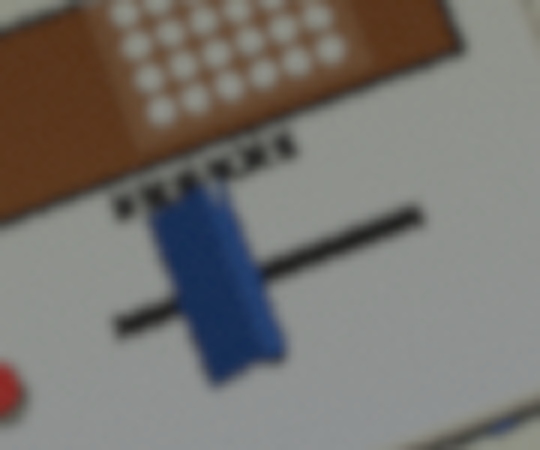

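```bash
python3 -c "
from station import ctrl
print(ctrl.close_job())"
```

```text
the job is handed in; nothing more can be done
None
```

The lever is in the third notch and the job is handed in. I pushed only its flat face with closed fingertips, felt three clicks, then backed the hand off and lifted it clear.

- **Clicks:** At each bump the push force rose and then dropped to about 0 at the crest. The highest reading was about 7.5 N, on the first bump. The scene camera showed the lever 18 mm further on after each of the last two clicks.
- **Final position:** After the hand was clear, the lever's white mark measured v = −0.1393 m along the slot. The third tick is at −0.1385 m, so they agree within 1 mm. The lever was never pushed past this notch.
- **Clear of everything:** The wrist force at the end was about 0.7 N, which is sensor noise. The vial and plate look unmoved in the last pictures. The bottle and tip box were outside those crops, so I did not check them at the end; the planned path cleared them.
- **Time:** The clock read about 12 s at hand-in, against the 61 s limit.
- **Disagreements:** None that mattered. The two cameras differed by 1–3 mm, and the lever sat 16.5 mm ahead of the fingertip point at contact instead of the 15 mm I expected.

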